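Check the reed crates and push the stamped one to the dispatch line

ROBOT

A 6-joint arm with a two-finger parallel gripper is mounted at the origin on the work surface. World frame = base frame: x ahead of the robot, y to its left, z up, the work surface at z = 0. Lengths are in m, angles in rad, forces in N, time in s.
With the tool pointing down it reaches from about 0.225 to 0.875 m from the base axis. Payload 3.4 kg.
Tool frame: the origin (TCP) lies on the centre line of the jaws, within the pads' length; the fingertips stand 22 mm ahead of it and the grasp point (between the pads) lies 3 mm ahead of it; z points along the fingers, y is the line along which they close (so a half turn about z gives the same grasp; the last joint's range is limited). The gripper opens to 85 mm and grips with 20 to 120 N. Pads are 22 mm wide; open, the fingers measure 114 mm over their backs; the gripper's body (76 mm by 85 mm) begins 54 mm behind the grasp point. The pads swing forward as they close: fully open they stand 13 mm farther back than shut.
Start: joints at [1.051, 0.276, 1.505, -0, 1.361, -0.121], TCP at [0.223, 0.53, 0.253] pointing down, gripper open.
Joint ranges: [-2.89, 2.89], [-0.75, 2.08], [0.22, 2.7], [-1.18, 4.32], [0.11, 2.71], [-2.7, 2.7]. Speed limits (rad/s): [2.57, 2.57, 3.14, 3.14, 3.14, 3.14].

INTERFACE

Orientations are given as a unit quaternion [w, x, y, z].
In Python, from rig import manip, viewer gives the robot as it stands (manip), with the cameras (viewer).
- The arm moves only by the shell command python3 steer.py FILE [OPENING] [FORCE], which reads ROWS from the file FILE. ROWS is one flat JSON list of numbers that holds 1 to 5 rows one after another, with no inner brackets; each row has 4 numbers: dx, dy, dz in m, then a turn about the tool's z in rad; each row shifts and turns the commanded pose from where the row before left it, along the tool's axes as they then stand; what a row does not reach is not made up. A row lasts 1/12 s, in which the tool goes at most 0.0417 m and 0.125 rad, less where a joint would pass 70% of its speed; a pose out of reach is approached as far as the arm can. OPENING is the finger opening in m, set as the command begins (- or left out keeps the last). The fingers move at their own pace and stop on an object; FORCE is the grip in N (left out, the last holds). Time passes only in rows, so rows that do not move let the fingers close. It prints the time, the measured TCP pose, the force, the opening and the grip force at its end. Input that does not fit is refused with a message, and nothing moves.
- manip.get_state(): the state, without advancing time (a new reading comes with each control period).
- viewer.get_image(name): name is "side" or "top"; returns a dict with "img" (384x512x3 uint8, red, green, blue), "camera_matrix" (3x3 intrinsics, pixels), "T" (4x4, takes a point from camera to world coordinates). Camera axes: x right, y down, z forward; pixel columns grow to the right and rows downward; lengths in m; the calibration is good to about 2 mm. A picture is of the moment at which its call begins. There is no depth.
- manip.sign_off(): hands the job in; it is judged then, once.
The state is a dict: "clock": time; "qpos": joint angles; "qd": joint speeds; "effort": joint torques, N m; "position": TCP position; "ee_rot": TCP orientation; "contact_force": force on the tool from outside, world axes, zero at the start; "moment": the same for the moment, N m; "width": finger opening in m; "gripper_force": force on a finger pad.
Only numpy, scipy, OpenCV 4.12 (cv2) and the standard library are available. Lean on these libraries where they do the work, as an engineer would, in place of code of your own. Each camera call takes 0.05 s, during which the arm holds its last target. There are 200 camera calls.

TASK

Two reed crates stand on the mat, and one of them has a red stamp on its underside. Using fingertip pushes only, never lifting a crate off the table, first tip both crates over towards the robot so that each lies on its side with its underside facing away from the robot; only then push the stamped one, still lying, away from the robot until its stamped end is over the yellow dispatch line. Leave the other crate lying on the robot's side of the line and do not disturb anything else on the bench.

Things in the scene. Friction and masses are not known exactly. Their poses are not given: they have to be found in the camera images.
- crate_a: One of two alike loose closed crates, slatted light wood, 60 (x) by 110 (y) by 100 high (z), 0.25 to 0.5 kg. Either may stand left or right. Starts upright, x axis pointing away from the robot (yaw within 0.2 rad). Origin: centre of the plywood underside; z runs to the lid. Tipped towards the robot it lies 60 high, z level towards the robot, x up, underside facing away.
- crate_b: The other crate, same size, mass and axes. Evenly filled; friction on the table is at least 0.5, so a level pull towards the robot near the top of its far 110 mm face tips it over its near bottom edge rather than sliding it; past about 31 degrees it goes over by itself.
- crate_a_top (a point): Centre of crate_a's lid, 100 mm along z from its origin.
- crate_b_top (a point): Centre of crate_b's lid, 100 mm along z from its origin.
- stamp (a point): Centre of the red stamp (a rectangular frame 44 by 66 with a 26 disc in it, flat ink) in the middle of the underside of one crate: the stamped crate is the one whose origin this point coincides with. The other underside is bare plywood. Hidden while the crate stands.
- line: The dispatch line: a flat yellow painted band across the mat, 50 wide (its x) and 640 long (its y), no height worth minding. Origin: centre of the band; its x axis points across the band, away from the robot (yaw within 0.05 rad).
- green_tray: Bystander: open green plastic tray of reeds, 200 by 140 by 50 high, to the left. Origin: centre of underside.
- orange_tray: Bystander: open orange plastic tray of reeds, 200 by 140 by 60 high, to the right. Origin: centre of underside.
- ferrule: Bystander: small brass cone, 34 across the foot, 45 high, standing between the crates. Origin: centre of underside.
- wedge: Bystander: dark wooden block 60 by 35 by 22 high, lying nearer the robot, between the crates' columns. Origin: centre of underside.
- jar: Bystander: closed jar 56 across, 70 high, beyond the line, left of the middle. Origin: centre of underside.
- reed_block: Bystander: dark wooden block 60 by 120 by 35 high with eight white pegs standing 30 above it, beyond the line, right of the middle. Origin: centre of underside.

How it is judged:
On the way:
1. both crates lie on their sides, tipped towards the robot (angle between crate_a's own z axis and vertical between 1.4 and 1.75 rad and angle between crate_a's own y axis and vertical between 1.4 and 1.75 rad and angle between crate_b's own z axis and vertical between 1.4 and 1.75 rad and angle between crate_b's own y axis and vertical between 1.4 and 1.75 rad and world x of each of crate_a_top, crate_b_top below 0.56 m), for 0.2 s.
At the end, for the whole second after the job is handed in: At rest, both crates lie on a broad side (within 10 degrees), lids towards the robot; the stamp's centre is over the 50 mm yellow band (within 25 mm of its centre line), the other crate wholly on the robot's side of the band, its lid centre at x below 0.56 m (angle between crate_a's own z axis and vertical between 1.4 and 1.75 rad and angle between crate_a's own y axis and vertical between 1.4 and 1.75 rad and angle between crate_b's own z axis and vertical between 1.4 and 1.75 rad and angle between crate_b's own y axis and vertical between 1.4 and 1.75 rad and world x of crate_b_top below 0.56 m and linear speed of each of crate_a, crate_b below 0.02 m/s and x of stamp in the frame of line between -0.025 and 0.025 m and y of stamp in the frame of line between -0.32 and 0.32 m and x of crate_a_top in the frame of line below -0.06 m and x of crate_b in the frame of line below -0.025 m); the robot touches nothing.
It fails at once if a crate is lifted off the table (its underside's centre higher than 50 mm; plain tipping raises it 30 mm) (height (world z) of any of crate_a, crate_b above 0.05 m).
It fails at once if a bystander is moved by more than 20 mm or tipped over (distance of any of green_tray, orange_tray, ferrule, wedge, jar, reed_block from where it was at the start of the episode above 0.02 m or angle between any of green_tray, orange_tray, ferrule, wedge, jar, reed_block's own z axis and vertical above 0.4 rad).
It also fails if it takes over 58 s, if anything falls off the work surface, if the arm or the gripper's body presses on something with over 40 N, if the wrist force passes 120 N, or if a joint passes its speed limit or range.

## Working session

There is one attempt and no reset: what is moved stays moved. The work goes in short steps, Python scripts to look and compute and a shell command to move; the robot and the scene stay as the last step left them, time stands still between calls to the robot, and variables do not carry over. Pictures are saved under pics/ and viewed, at most 10 in all, crops included, and the job is handed in when it is done.

```bash
ls; mkdir -p pics
python3 - <<'E'
from rig import manip, viewer
import cv2,numpy as np
for n in("top","side"):
    d=viewer.get_image(n);cv2.imwrite(f"pics/{n}0.png",d["img"][:,:,::-1]);np.savez(f"{n}0.npz",**d);print(d["camera_matrix"].round(1).tolist(),d["T"].round(3).tolist())
print(manip.get_state())
E
```

```text
pics
rig.py
steer.py
[[365.8, 0.0, 254.1], [0.0, 365.8, 180.2], [0.0, 0.0, 1.0]] [[-0.002, -0.996, 0.094, 0.478], [-1.0, 0.002, 0.003, 0.007], [-0.003, -0.094, -0.996, 1.327], [0.0, 0.0, 0.0, 1.0]]
[[470.2, 0.0, 251.8], [0.0, 470.2, 191.0], [0.0, 0.0, 1.0]] [[0.965, -0.199, 0.169, 0.39], [-0.261, -0.744, 0.615, -0.745], [0.003, -0.638, -0.77, 1.04], [0.0, 0.0, 0.0, 1.0]]
{'clock': 0.1, 'qpos': array([ 1.05098158e+00,  2.76541027e-01,  1.50597894e+00, -5.22665106e-06,
        1.36070622e+00, -1.21010305e-01]), 'qd': array([-0.00046152, -0.00235781, -0.00472227, -0.00028523,  0.00195606,
        0.00022214]), 'effort': array([-9.39832148e-05, -4.17703450e+01, -2.46404028e+01, -1.93428336e-04,
        5.77055180e-03,  2.53200874e-06]), 'position': array([0.22308303, 0.52950324, 0.25253189]), 'ee_rot': array([-2.54820611e-04,  1.98082830e-01,  9.80184944e-01, -7.75998665e-04]), 'contact_force': array([ 0.72210226,  0.43033232, -0.08084501]), 'moment': array([ 0.03918962,  0.06250383, -0.087541  ]), 'gripper_force': 0.0, 'width': 0.08531603636920278}
```

View pics/top0.png

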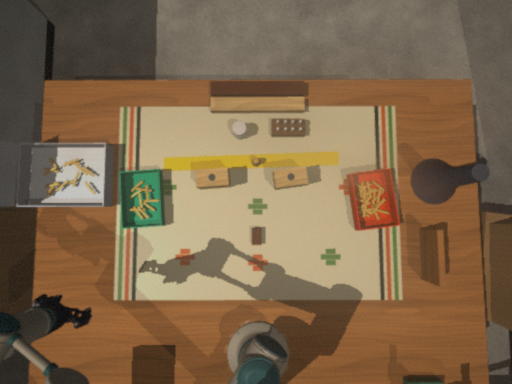

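View pics/side0.png

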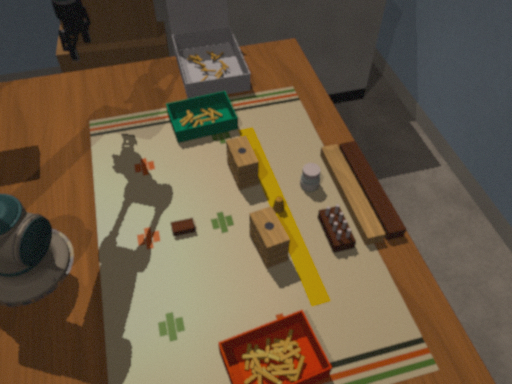

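The top view shows the crates with lid dots at about (211,177) and (290,177), the ferrule at (256,160), the wedge at (257,236), the line along row 160, the jar at (239,129) and the reed block at (289,127). The side view agrees. Next I'll measure them.

```bash
cat > h.py <<'E'
import cv2,numpy as np
def ray(d,u,v,z):
    p=np.linalg.inv(d["camera_matrix"])@[u,v,1.]; T=d["T"]; r=T[:3,:3]@p; c=T[:3,3]
    return (c+r*(z-c[2])/r[2])
def proj(d,P):
    T=d["T"]; q=T[:3,:3].T@(np.asarray(P)-T[:3,3]); k=d["camera_matrix"]@q; return k[:2]/k[2]
E
python3 - <<'E'
from h import *
d=dict(np.load("top0.npz"));s=dict(np.load("side0.npz"))
hsv=cv2.cvtColor(d["img"],cv2.COLOR_RGB2HSV)
m=cv2.inRange(hsv,(20,170,120),(32,255,255)); m[:140]=0;m[185:]=0
v,u=np.where(m); P=np.array([ray(d,a,b,0) for a,b in zip(u,v)])
print("line",P.mean(0),P.min(0),P.max(0),cv2.fitLine(P[:,:2].astype(np.float32),2,0,.01,.01).ravel())
for n,(u,v,z) in dict(A=(211.5,177,.1),B=(290.5,177,.1),ferr=(256,161,.04),wedge=(257,236,.022),jar=(239,129,.07),blk=(289,127,.035)).items(): print(n,ray(d,u,v,z).round(3))
for u,v in((242,153),(269,226)): print("side lid dots",ray(s,u,v,.1).round(3))
c=d["img"][145:200,185:320,::-1]; a=cv2.resize(c,None,fx=5.5,fy=5.5,interpolation=2)
c=s["img"][120:270,215:345,::-1];b=cv2.resize(c,None,fx=2,fy=2,interpolation=2)
o=np.zeros((600,800,3),np.uint8);o[:a.shape[0],:a.shape[1]]=a[:,:800];b=b[:300];o[300:300+b.shape[0],:b.shape[1]]=b[:300]
cv2.imwrite("pics/crop1.png",o)
E
```

```text
line [0.67391084 0.08949698 0.        ] [ 6.45348103e-01 -2.90160087e-01 -2.22044605e-16] [7.03428613e-01 3.40613509e-01 2.22044605e-16] [ 0.03576811 -0.99936014  0.67391086  0.08949698]
A [0.605 0.154 0.1  ]
B [ 0.605 -0.113  0.1  ]
ferr [0.668 0.003 0.04 ]
wedge [0.404 0.    0.022]
jar [0.777 0.063 0.07 ]
blk [ 0.792 -0.116  0.035]
side lid dots [0.606 0.146 0.1  ]
side lid dots [ 0.608 -0.112  0.1  ]
```

View pics/crop1.png

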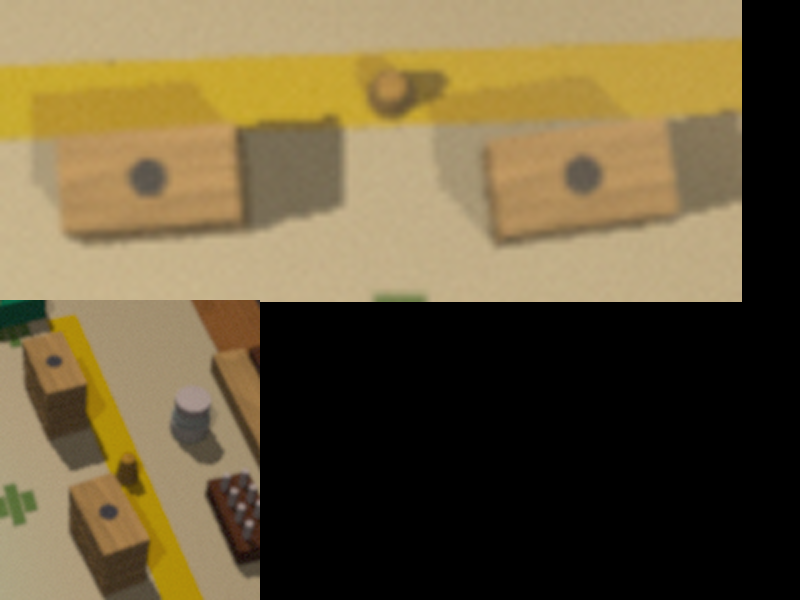

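```bash
echo '[0,0,0,-0.1,0,0,0,-0.1,0,0,0,-0.1,0,0,0,-0.1]' > m.json && python3 steer.py m.json 0 20
echo '[-0.03,-0.025,0,0,-0.03,-0.025,0,0,-0.03,-0.025,0,0,-0.03,-0.025,0,0,-0.03,-0.025,0,0]' > m.json && python3 steer.py m.json
echo '[-0.03,-0.025,0,0,-0.03,-0.025,0,0,-0.03,-0.025,0,0,-0.03,-0.025,0,0,-0.03,-0.025,0,0]' > m.json && python3 steer.py m.json
echo '[-0.03,-0.025,0,0,-0.03,-0.025,0,0,-0.03,-0.025,0,0,-0.03,-0.025,0,0,-0.03,-0.025,0,0]' > m.json && python3 steer.py m.json
echo '[0,0,0,-0.06,0,0,0,0]' > m.json && python3 steer.py m.json
```

```text
clock: 0.43
position: [0.2231, 0.5296, 0.2528]
ee_rot: [-0.0, -0.003, 1.0, -0.0]
contact_force: [0.1, 0.0, -0.3]
width: 0.0388
gripper_force: 0.0
clock: 0.85
position: [0.3742, 0.4037, 0.2529]
ee_rot: [-0.0, -0.001, 1.0, -0.0]
contact_force: [0.3, -0.1, 0.2]
width: 0.0002
gripper_force: 0.0
clock: 1.27
position: [0.5246, 0.2787, 0.2529]
ee_rot: [-0.0, -0.0, 1.0, -0.0]
contact_force: [0.1, 1.1, -0.4]
width: -0.0002
gripper_force: 0.0
clock: 1.68
position: [0.6747, 0.1539, 0.2527]
ee_rot: [-0.001, -0.0, 1.0, 0.0]
contact_force: [0.4, 0.4, -0.3]
width: -0.0
gripper_force: 0.0
clock: 1.85
position: [0.675, 0.1534, 0.2516]
ee_rot: [-0.001, -0.029, 1.0, -0.0]
contact_force: [0.6, 1.5, -0.3]
width: -0.0003
gripper_force: 0.0
```

```bash
echo '[0,0,0.038,0,0,0,0.038,0,0,0,0.038,0,0,0,0.038,0,0,0,0,0]' > m.json && python3 steer.py m.json
echo '[0.012,0,0,0,0.012,0,0,0,0.012,0,0,0,0.012,0,0,0,0.012,0,0,0]' > m.json && python3 steer.py m.json
echo '[0.012,0,0,0,0.012,0,0,0,0,0,0,0,0,0,0,0,0,0,0,0]' > m.json && python3 steer.py m.json
echo '[0,0,0,0,0,0,0,0]' > m.json && python3 steer.py m.json
python3 - <<'E'
from rig import manip, viewer
import cv2
a=viewer.get_image("top")["img"][80:300,100:420,::-1];b=viewer.get_image("side")["img"][80:380,60:460,::-1]
a=cv2.resize(a,(400,275));cv2.imwrite("pics/t1.png",cv2.vconcat([a,b]))
E
```

```text
clock: 2.27
position: [0.6668, 0.1558, 0.0929]
ee_rot: [-0.009, -0.031, 0.999, -0.001]
contact_force: [-1.4, -0.6, -0.8]
width: 0.0002
gripper_force: 0.0
clock: 2.68
position: [0.6151, 0.1528, 0.1046]
ee_rot: [0.003, -0.031, 1.0, 0.0]
contact_force: [1.3, 0.4, 1.1]
width: 0.0001
gripper_force: 0.6
clock: 3.1
position: [0.5912, 0.1509, 0.1028]
ee_rot: [0.002, -0.031, 1.0, 0.0]
contact_force: [0.5, 0.2, 0.2]
width: 0.0001
gripper_force: 0.0
clock: 3.27
position: [0.5908, 0.1505, 0.1016]
ee_rot: [0.001, -0.031, 1.0, 0.0]
contact_force: [-0.2, 0.8, -0.8]
width: -0.0001
gripper_force: 0.0
```

View pics/t1.png

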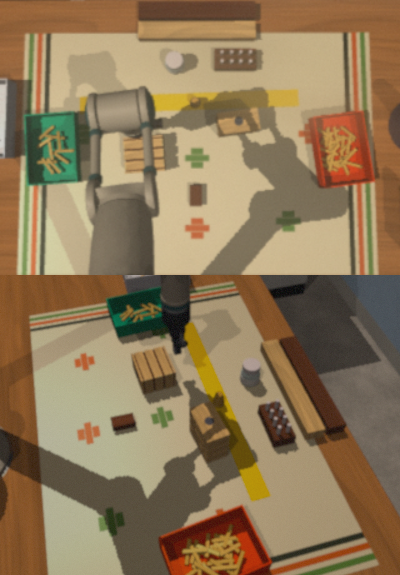

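A now lies with its slats up and its lid towards the robot. Next is B.

```bash
echo '[0,0,-0.038,0,0,0,-0.038,0,0,0,-0.038,0,0,0,-0.035,0]' > m.json && python3 steer.py m.json
echo '[-0.01,-0.038,0,0,-0.01,-0.038,0,0,-0.01,-0.038,0,0,-0.01,-0.038,0,0]' > m.json && python3 steer.py m.json
echo '[-0.01,-0.038,0,0,-0.01,-0.038,0,0,-0.008,-0.038,0,0,0,0,0,-0.08,0,0,0,0]' > m.json && python3 steer.py m.json
```

```text
clock: 3.7
position: [0.5901, 0.1502, 0.2522]
ee_rot: [0.0, -0.03, 1.0, 0.0]
contact_force: [1.1, 0.7, -0.1]
width: 0.0
gripper_force: 0.0
clock: 4.03
position: [0.6396, -0.0003, 0.2506]
ee_rot: [0.0, -0.031, 1.0, 0.0]
contact_force: [0.6, -0.4, 0.9]
width: -0.0001
gripper_force: 0.0
clock: 4.45
position: [0.6745, -0.1138, 0.2492]
ee_rot: [-0.001, -0.069, 0.998, 0.0]
contact_force: [-0.1, 1.7, 0.5]
width: -0.0003
gripper_force: 0.0
```

```bash
echo '[0,0,0.03,0,0,0,0.03,0,0,0,0.03,0,0,0,0.03,0,0,0,0.03,0]' > m.json && python3 steer.py m.json
echo '[0.012,0,0,0,0.012,0,0,0,0.012,0,0,0,0.012,0,0,0,0.012,0,0,0]' > m.json && python3 steer.py m.json
echo '[0.012,0,0,0,0.012,0,0,0,0,0,0,0,0,0,0,0,0,0,0,0]' > m.json && python3 steer.py m.json
echo '[-0.02,0,0,0,-0.02,0,-0.02,0,0,0,-0.04,0,0,0,0,0]' > m.json && python3 steer.py m.json
python3 - <<'E'
from rig import manip, viewer
import cv2,numpy as np
d=viewer.get_image("top");s=viewer.get_image("side");np.savez("top2.npz",**d);np.savez("side2.npz",**s)
a=cv2.resize(d["img"][140:240,180:330,::-1],None,fx=4,fy=4,interpolation=2)[:300];b=cv2.resize(s["img"][120:270,190:340,::-1],None,fx=2,fy=2)
o=np.zeros((600,600,3),np.uint8);o[:300]=a;o[300:,:300]=b;cv2.imwrite("pics/t2.png",o)
E
```

```text
clock: 4.87
position: [0.6737, -0.1094, 0.0992]
ee_rot: [0.0, -0.07, 0.998, 0.0]
contact_force: [0.2, 0.1, 0.0]
width: 0.0001
gripper_force: 0.0
clock: 5.28
position: [0.6149, -0.1181, 0.1008]
ee_rot: [0.001, -0.07, 0.998, 0.0]
contact_force: [0.5, 0.6, 1.0]
width: -0.0002
gripper_force: 0.3
clock: 5.7
position: [0.5918, -0.1223, 0.1006]
ee_rot: [0.001, -0.071, 0.998, -0.0]
contact_force: [0.1, -0.6, 0.9]
width: 0.0003
gripper_force: 0.0
clock: 6.03
position: [0.6365, -0.1178, 0.167]
ee_rot: [0.007, -0.071, 0.997, -0.002]
contact_force: [1.6, -1.6, 0.9]
width: 0.0001
gripper_force: 0.0
```

View pics/t2.png

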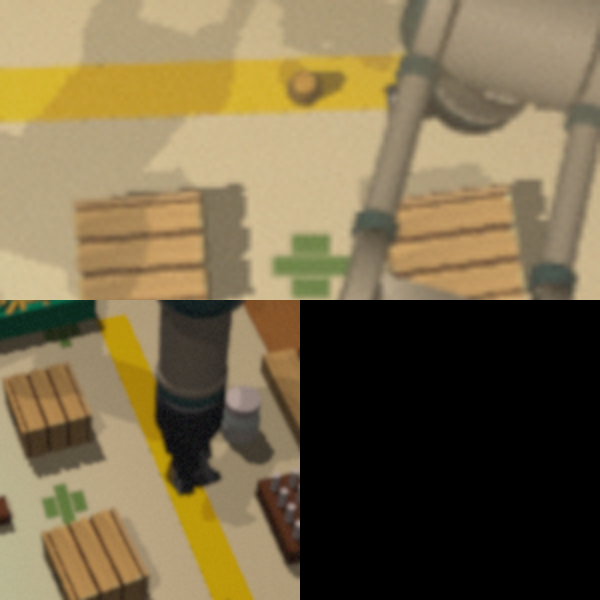

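Both crates lie as wanted, with undersides at x≈0.575 and hidden from both cameras. I'll pull B by the right part of its underside, so it turns clockwise and the side camera can see that end.

```bash
echo '[0,0,0,0.07,0,0,0,0.07,0,-0.035,0,0,0,-0.009,0.02,0,0,0,0,0]' > m.json && python3 steer.py m.json
echo '[0,0,0.025,0,0,0,0.025,0,0,0,0.025,0,0,0,0.022,0,0,0,0,0]' > m.json && python3 steer.py m.json
echo '[0.015,0,0,0,0.015,0,0,0,0.015,0,0,0,0.015,0,0,0,0.015,0,0,0]' > m.json && python3 steer.py m.json
echo '[0.015,0,0,0,0.015,0,0,0,0,0,0,0]' > m.json && python3 steer.py m.json
echo '[-0.02,0,0,0,-0.02,0,0,0,0,-0.03,-0.025,0,0,-0.04,0,0,0,0,-0.04,0]' > m.json && python3 steer.py m.json
echo '[0,0,-0.04,0,0,0,-0.04,0]' > m.json && python3 steer.py m.json
python3 - <<'E'
from rig import manip, viewer
import cv2,numpy as np
d=viewer.get_image("top");s=viewer.get_image("side");np.savez("top3.npz",**d);np.savez("side3.npz",**s)
a=cv2.resize(d["img"][140:240,180:330,::-1],None,fx=4,fy=4,interpolation=2)[:300];b=cv2.resize(s["img"][170:320,190:340,::-1],None,fx=2,fy=2)
o=np.zeros((600,600,3),np.uint8);o[:300]=a;o[300:,:300]=b;cv2.imwrite("pics/t3.png",o)
E
```

```text
clock: 6.55
position: [0.6285, -0.1626, 0.1362]
ee_rot: [-0.003, 0.001, 1.0, 0.001]
contact_force: [-0.7, 0.7, -0.9]
width: 0.0001
gripper_force: 0.0
clock: 6.97
position: [0.6265, -0.1589, 0.0379]
ee_rot: [-0.005, -0.001, 1.0, 0.002]
contact_force: [-1.3, 1.0, -0.0]
width: 0.0002
gripper_force: 0.0
clock: 7.38
position: [0.5559, -0.1611, 0.0444]
ee_rot: [0.001, -0.001, 1.0, -0.0]
contact_force: [0.9, -0.4, -0.1]
width: -0.0002
gripper_force: 0.5
clock: 7.63
position: [0.5227, -0.1602, 0.044]
ee_rot: [-0.002, -0.0, 1.0, 0.001]
contact_force: [-1.5, 1.1, -0.5]
width: 0.0001
gripper_force: 0.0
clock: 8.05
position: [0.5647, -0.2355, 0.103]
ee_rot: [-0.004, 0.0, 1.0, 0.001]
contact_force: [-0.2, 0.1, -1.2]
width: 0.0001
gripper_force: 0.0
clock: 8.22
position: [0.5661, -0.2316, 0.1897]
ee_rot: [-0.0, 0.0, 1.0, 0.001]
contact_force: [0.6, -0.2, -1.0]
width: 0.0003
gripper_force: 0.0
```

View pics/t3.png

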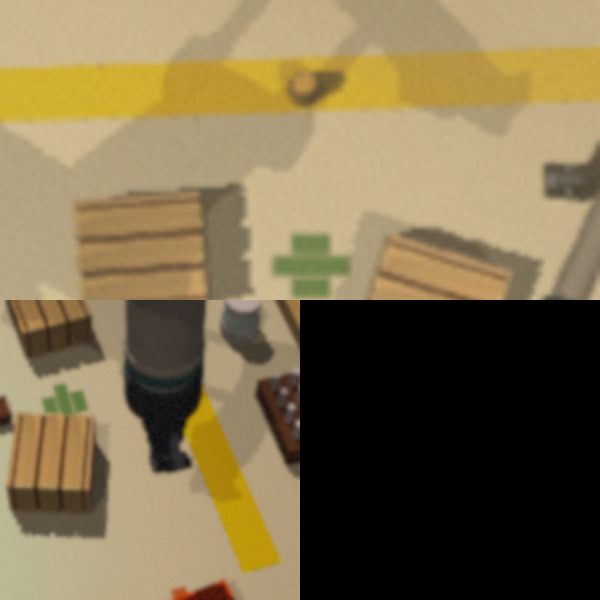

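B has turned to about −0.29 rad, and its underside is still edge-on to the side camera. One more pull like the last.

```bash
echo '[0.005,0.035,0,0,0.005,0.031,0.02,0,0,0,0.03,0,0,0,0.03,0,0,0,0.03,0]' > m.json && python3 steer.py m.json
echo '[0,0,0.03,0,0,0,0.004,0,0.015,0,0,0,0.015,0,0,0,0.015,0,0,0]' > m.json && python3 steer.py m.json
echo '[0.015,0,0,0,0.015,0,0,0,0,0,0,0]' > m.json && python3 steer.py m.json
echo '[-0.03,0,0,0,-0.03,0,0,0,-0.03,0,0,0,-0.03,0,-0.025,0,-0.03,0,-0.03,0]' > m.json && python3 steer.py m.json
echo '[-0.02,0.03,-0.04,0,0,0.04,-0.03,0,0,0.04,0,0,0,0,0,0]' > m.json && python3 steer.py m.json
python3 - <<'E'
from rig import manip, viewer
import cv2,numpy as np
d=viewer.get_image("top");s=viewer.get_image("side");np.savez("top4.npz",**d);np.savez("side4.npz",**s)
a=cv2.resize(d["img"][160:260,180:330,::-1],None,fx=4,fy=4,interpolation=2)[:300];b=cv2.resize(s["img"][170:320,160:360,::-1],None,fx=2,fy=2)
o=np.zeros((600,600,3),np.uint8);o[:300]=a;o[300:,:400]=b;cv2.imwrite("pics/t4.png",o)
E
```

```text
clock: 8.73
position: [0.5567, -0.1642, 0.0783]
ee_rot: [0.001, -0.001, 1.0, -0.0]
contact_force: [0.2, -0.9, 0.5]
width: -0.0001
gripper_force: 0.0
clock: 9.15
position: [0.5118, -0.1656, 0.0453]
ee_rot: [0.001, -0.001, 1.0, -0.0]
contact_force: [0.5, -0.8, -0.5]
width: 0.0003
gripper_force: 0.4
clock: 9.4
position: [0.4786, -0.1648, 0.0454]
ee_rot: [-0.001, -0.0, 1.0, 0.0]
contact_force: [-0.7, 0.0, 1.1]
width: -0.0005
gripper_force: 0.0
clock: 9.82
position: [0.6314, -0.1643, 0.0984]
ee_rot: [-0.001, -0.001, 1.0, 0.001]
contact_force: [0.4, -1.1, 0.4]
width: -0.0002
gripper_force: 0.0
clock: 10.15
position: [0.6478, -0.0615, 0.1584]
ee_rot: [0.003, -0.003, 1.0, 0.002]
contact_force: [-0.7, 0.7, -0.7]
width: -0.0003
gripper_force: 0.0
```

View pics/t4.png

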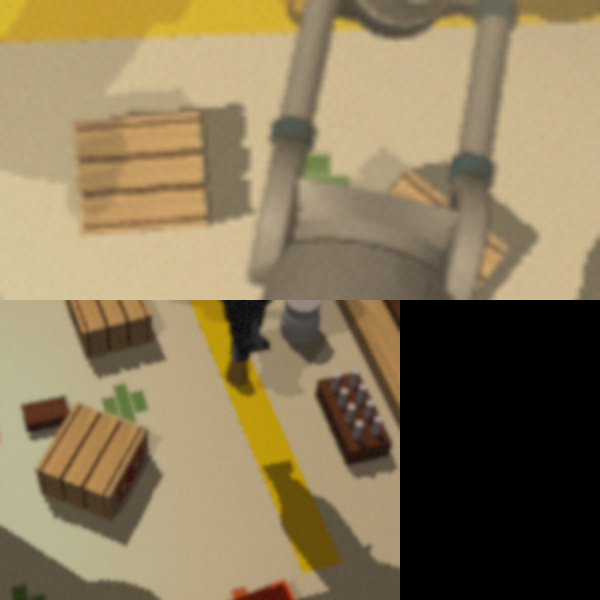

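The side view shows red ink on B's underside at crop (130,475), so B is the stamped crate. It's at about −0.63 rad. I'll push the right part of its lid to straighten it and then push it away from the robot.

```bash
echo '[0,0,-0.035,0,0.01,0,-0.015,0,0.036,0,0,0,0.036,-0.01,0,0,0.036,-0.01,0,0]' > m.json && python3 steer.py m.json
echo '[0.036,0,0,0.1,0,0,0,0.11,0,0,0,0.11,0,0,0,0.11,0,0,0,0.1]' > m.json && python3 steer.py m.json
echo '[0,0,0,0.1,0,0,0,0]' > m.json && python3 steer.py m.json
python3 - <<'E'
from rig import manip, viewer
import cv2,numpy as np
from h import *
s=viewer.get_image("side");np.savez("side5.npz",**s)
cv2.imwrite("pics/s5.png",cv2.resize(s["img"][150:350,120:350,::-1],None,fx=3,fy=3,interpolation=2))
st=manip.get_state();print(st["position"],st["ee_rot"])
E
```

```text
clock: 10.67
position: [0.5261, -0.0897, 0.2053]
ee_rot: [0.001, -0.001, 1.0, -0.0]
contact_force: [0.3, -1.0, -0.6]
width: -0.0002
gripper_force: 0.0
clock: 11.08
position: [0.4909, -0.09, 0.2055]
ee_rot: [0.001, 0.265, 0.964, -0.0]
contact_force: [0.6, 0.2, 0.1]
width: 0.0002
gripper_force: 0.0
clock: 11.25
position: [0.4911, -0.0899, 0.2053]
ee_rot: [0.001, 0.311, 0.95, -0.0]
contact_force: [-0.0, 0.3, 0.1]
width: -0.0001
gripper_force: 0.0
[ 0.49118603 -0.08973829  0.20522414] [ 5.53719127e-04  3.08952668e-01  9.51077249e-01 -9.14848550e-05]
```

View pics/s5.png

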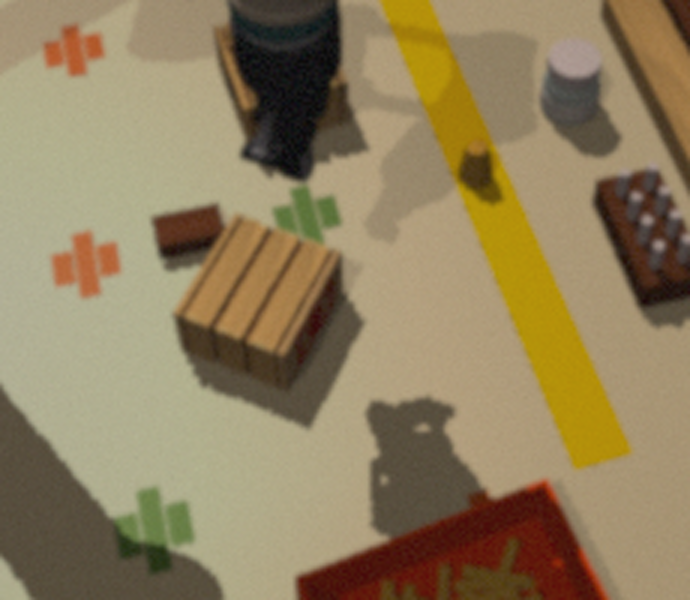

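Clear side view: the stamp is at (315,325), the lid's top corners are at (238,217) and (178,315), and the wedge's right end is at (222,236).

Run:
```python
from h import *
s=dict(np.load("side5.npz"))
c=[ray(s,u/3+120,v/3+150,.06)[:2] for u,v in((238,217),(178,315),(343,255),(280,352))]
print(np.round(c,3)); print("wedge",ray(s,222/3+120,222/3+150,.022).round(3),ray(s,210/3+120,207/3+150,.022).round(3),ray(s,153/3+120,216/3+150,.022).round(3))
l=(c[0]+c[1])/2;u=(c[2]+c[3])/2;x=(u-l)/np.linalg.norm(u-l);print(l,u,np.arctan2(x[1],x[0]))
y=np.array([-x[1],x[0]]); p=l-.035*y-.03*x; print("start",p)
a=-.62;R=np.array([[-np.cos(a),-np.sin(a)],[-np.sin(a),np.cos(a)]]);print("tool d",R@(p-[.4912,-.0897]))
```

```text
[[ 0.448 -0.028]
 [ 0.383 -0.112]
 [ 0.526 -0.089]
 [ 0.455 -0.167]]
wedge [ 0.436 -0.002  0.022] [0.429 0.017 0.022] [0.378 0.02  0.022]
[ 0.41559537 -0.06987755] [ 0.4905507  -0.12802444] -0.6597807916138101
start [ 0.37043854 -0.07914368]
tool d [ 0.10441875 -0.06157509]
```

```bash
echo '[0.026,-0.015,0,0,0.026,-0.015,0,0,0.026,-0.016,0,0,0.026,-0.016,0,0,0,0,0,0]' > m.json && python3 steer.py m.json
echo '[0,0,0.032,0,0,0,0.032,0,0,0,0.032,0,0,0,0.032,0,0,0,0.032,0]' > m.json && python3 steer.py m.json
echo '[0,0,0,0,-0.014,0,0,0,-0.014,0,0,0,-0.014,0,0,0,-0.014,0,0,0]' > m.json && python3 steer.py m.json
echo '[-0.012,0,0,0,0,0,0,0,0.025,0,0,0,0,0,0,0]' > m.json && python3 steer.py m.json
python3 - <<'E'
from rig import manip, viewer
import cv2,numpy as np
s=viewer.get_image("side");np.savez("side6.npz",**s)
cv2.imwrite("pics/s6.png",cv2.resize(s["img"][150:350,120:350,::-1],None,fx=3,fy=3,interpolation=2))
E
```

```text
clock: 11.72
position: [0.3643, -0.0764, 0.2041]
ee_rot: [-0.003, 0.309, 0.951, -0.0]
contact_force: [-0.7, -0.2, -0.0]
width: -0.0002
gripper_force: 0.0
clock: 12.13
position: [0.3716, -0.0784, 0.044]
ee_rot: [0.001, 0.308, 0.951, -0.0]
contact_force: [0.8, 0.5, 0.2]
width: 0.0001
gripper_force: 0.0
clock: 12.55
position: [0.417, -0.1115, 0.0461]
ee_rot: [0.0, 0.308, 0.951, -0.0]
contact_force: [-0.5, -0.3, -1.0]
width: -0.0
gripper_force: 0.5
clock: 12.88
position: [0.4011, -0.1006, 0.0448]
ee_rot: [-0.003, 0.309, 0.951, 0.001]
contact_force: [-1.7, 1.0, -0.5]
width: -0.0004
gripper_force: 0.0
```

View pics/s6.png

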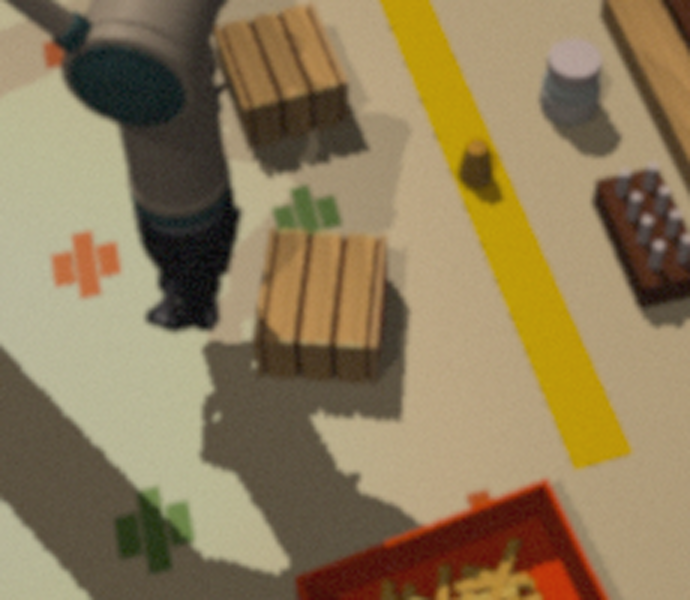

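B has straightened to about −0.25 rad. Its top corners are (275,230) and (262,338) at the lid, and (386,236) and (380,345) at the underside. I'll measure it and plan an aligned two-finger push.

Run:
```python
from h import *
from rig import manip, viewer
s=dict(np.load("side6.npz"))
c=[ray(s,u/3+120,v/3+150,.06)[:2] for u,v in((275,230),(262,338),(386,236),(380,345))]
l=(c[0]+c[1])/2;u=(c[2]+c[3])/2;x=(u-l)/np.linalg.norm(u-l);y=(c[0]-c[1]+c[2]-c[3])/2
print(np.round(c,3),l,u,np.arctan2(x[1],x[0]),np.arctan2(-y[0],y[1]),np.linalg.norm(u-l),np.linalg.norm(y)); print(manip.get_state()["position"])
hs=cv2.cvtColor(s["img"],cv2.COLOR_RGB2HSV);m=cv2.inRange(hs,(20,170,90),(32,255,255));m[:150]=0;m[:,:250]=0;m[:,345:]=0;m[310:]=0
v,q=np.where(m);P=np.array([ray(s,a,b,0)[:2] for a,b in zip(q,v)]);P=P[(abs(P[:,0]-.68)<.05)];print(len(P),P.min(0),P.max(0),cv2.fitLine(P.astype(np.float32),2,0,.01,.01).ravel())
```

```text
[[ 0.476 -0.05 ]
 [ 0.444 -0.15 ]
 [ 0.566 -0.08 ]
 [ 0.534 -0.181]] [ 0.46012585 -0.09998119] [ 0.54963414 -0.13053712] -0.32897095859955044 -0.3067047963177047 0.09458012003098769 0.10593649076152437
[ 0.40278478 -0.10155233  0.04495255]
2760 [ 0.64740073 -0.29476572] [0.71143696 0.24644165] [ 0.03190556 -0.9994909   0.6799539  -0.06374149]
```

```bash
echo '[0,0,0,-0.1,0,0,0,-0.1,0,0,0,-0.118,0,0.019,0.004,0,0,0,0,0]' > m.json && python3 steer.py m.json 0.06 20
echo '[-0.015,0,0,0,-0.015,0,0,0,-0.015,0,0,0,-0.015,0,0,0,-0.015,0,0,0]' > m.json && python3 steer.py m.json
echo '[-0.015,0,0,0,-0.015,0,0,0,-0.015,0,0,0,-0.015,0,0,0,-0.015,0,0,0]' > m.json && python3 steer.py m.json
echo '[-0.01,0,0,0,-0.01,0,0,0,0,0,0,0,0,0,0,0]' > m.json && python3 steer.py m.json
```

```text
clock: 13.35
position: [0.4118, -0.0838, 0.041]
ee_rot: [0.0, 0.154, 0.988, 0.0]
contact_force: [-1.1, 0.4, -0.3]
width: 0.0596
gripper_force: 0.0
clock: 13.77
position: [0.4824, -0.108, 0.0411]
ee_rot: [-0.001, 0.154, 0.988, 0.0]
contact_force: [-2.1, 0.7, 2.3]
width: 0.0601
gripper_force: 1.0
clock: 14.18
position: [0.5538, -0.1311, 0.0411]
ee_rot: [-0.001, 0.154, 0.988, 0.0]
contact_force: [-2.2, 1.1, 1.4]
width: 0.0599
gripper_force: 1.1
clock: 14.52
position: [0.5736, -0.1372, 0.0408]
ee_rot: [0.0, 0.155, 0.988, -0.0]
contact_force: [-0.7, 0.4, -0.4]
width: 0.0601
gripper_force: 0.0
```

```bash
echo '[0.03,0,0,0,0.035,0,0,0,0.01,0,-0.035,0,0,0,-0.04,0,0,0,-0.04,0]' > m.json && python3 steer.py m.json
echo '[0.04,0,0,0,0.04,0,0,0,0.04,0,0,0,0.04,0,0,0,0,0,0,0]' > m.json && python3 steer.py m.json
python3 - <<'E'
from rig import manip, viewer
import cv2,numpy as np
s=viewer.get_image("side");np.savez("side7.npz",**s);d=viewer.get_image("top")
b=cv2.resize(s["img"][100:300,190:390,::-1],None,fx=3,fy=3,interpolation=2)
o=np.zeros((600,800,3),np.uint8);o[:,:600]=b;o[:200,600:]=d["img"][100:300,150:350,::-1];cv2.imwrite("pics/s7.png",o)
E
```

```text
clock: 14.93
position: [0.4987, -0.1129, 0.1559]
ee_rot: [-0.002, 0.155, 0.988, 0.0]
contact_force: [0.8, -0.3, 0.2]
width: 0.0597
gripper_force: 0.0
clock: 15.35
position: [0.3389, -0.0609, 0.154]
ee_rot: [-0.006, 0.154, 0.988, 0.001]
contact_force: [-0.1, 0.7, -0.5]
width: 0.0602
gripper_force: 0.0
```

View pics/s7.png

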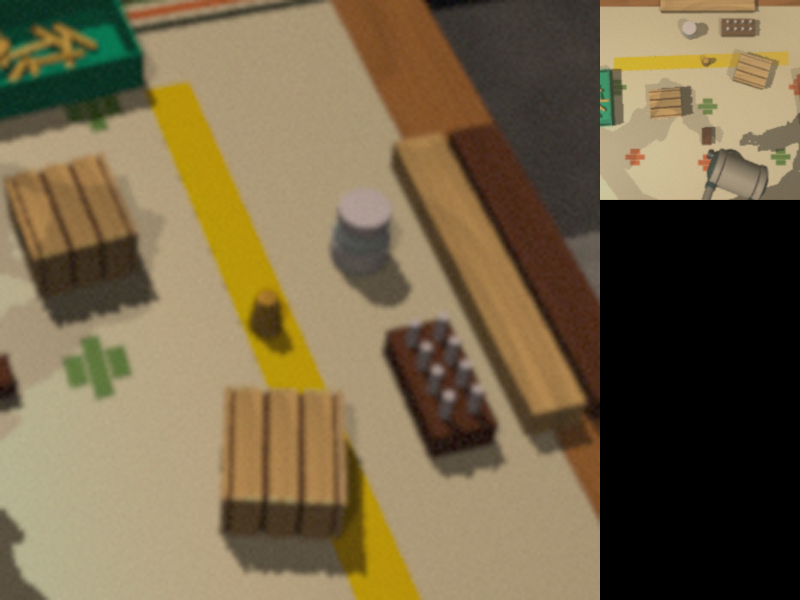

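The final view shows B lying with its far end over the line and the other crate and bystanders untouched. B's underside top corners are at (341,393) and (347,499). Checking the number.

Run:
```python
from h import *
s=dict(np.load("side7.npz"))
c=[ray(s,u/3+190,v/3+100,.06)[:2] for u,v in((226,389),(223,498),(341,393),(347,499))]
u=(c[2]+c[3])/2;print(np.round(c,3),u)
for X,Y in((.6739,.0895),(.67995,-.0637)): print("line x",u[0]-(X-.034*(u[1]-Y)))
```

```text
[[ 0.606 -0.094]
 [ 0.574 -0.195]
 [ 0.698 -0.123]
 [ 0.669 -0.221]] [ 0.68355206 -0.17207925]
line x 0.0007583696023725217
line x -8.283039762746469e-05
```

```bash
python3 -c "
from rig import manip, viewer
print(manip.sign_off())"
```

```text
the job is handed in; nothing more can be done
None
```

I tipped both crates towards the robot, then pushed the stamped right-hand crate until its stamp measured within about 1 mm of the line's centre; the other crate lies short of the line, no bystander looked disturbed, and I handed the job in (no verdict was returned).

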